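# Finish tapping a nut blank, breaking the chips on the way

## Robot

A 6-joint arm with a two-finger parallel gripper is mounted at the origin on a cart in front of the work surface, level with it; the furniture and walls round the work are solid. World frame = base frame: x ahead of the robot, y to its left, z up, the work surface at z = 0. Lengths are in m, angles in degrees, forces in N, time in s.
With the tool pointing down it reaches from about 0.325 to 0.775 m from the base axis. Payload 5.5 kg.
Tool frame: the origin (TCP) lies where the fingers leave the gripper's body, on its centre line; the fingertips stand 73 mm ahead of it and the grasp point (between the pads) lies 54 mm ahead of it; z points along the fingers, y is the line along which they close (so a half turn about z gives the same grasp; the last joint's range is limited). The gripper opens to 85 mm and grips with 20 to 120 N. Pads are 22 mm wide; open, the fingers measure 114 mm over their backs; the gripper's body (76 mm by 85 mm) begins 54 mm behind the grasp point. The pads swing forward as they close: fully open they stand 13 mm farther back than shut.
Start: joints at [-76.301, 5.22, 70.514, -0, 104.267, -3.249], TCP at [0.175, -0.574, 0.304] pointing down, gripper open.
Joint ranges: [-164.24, 164.24], [-49.07, 125.15], [9.68, 141.18], [-86.29, 266.29], [3.28, 154.24], [-151.56, 151.56]. Speed limits (degrees/s): [147.25, 147.25, 172.46, 180, 180, 180].

## Interface

Orientations are given as [roll, pitch, yaw] about the fixed x, y, z axes, in that order (R = Rz(yaw) Ry(pitch) Rx(roll)).
In Python, from workcell import readout, get_image, camera_info, order gives the robot as it stands.
- The arm moves only by the tool carry_out, never from a script. Its argument "steps" is a list of rows, each an object with "hand": the finger opening in m, from 0 to 0.0854; "travel": the shift along the world's x, y, z in m, a list of three; "angular": the turn, a rotation vector about the world's x, y, z in degrees, a list of three. A call has 1 to 8 rows; each row shifts and turns the commanded pose from where the row before left it; what a row does not reach is not made up. A row lasts 1/12 s, in which the tool goes at most 41.7 mm and 7.16 degrees, less where a joint would pass 70% of its speed; a pose out of reach is approached as far as the arm can. A call with a gripper value outside its range is refused whole. The fingers move at their own pace and stop on an object; the grip force is fixed at half the most. Time passes only in rows, so rows that do not move let the fingers close. It gives the time, the measured TCP pose, the force, the opening and the grip force at its end, in the units of the state.
- readout.read_state(): the state, without advancing time (a new reading comes with each control period).
- get_image(name): name is "scene" or "top"; returns the picture (384x512x3 uint8, blue, green, red); there is no depth.
- camera_info(name): a dict with "fovy" (degrees; the focal length in pixels is half the picture's height over the tangent of half this angle, whatever the lens; pixels are square), "cx", "cy" (the principal point, pixels), "rvec" (rotation vector, rad) and "tvec" (3), from world to camera coordinates, as OpenCV has them. Camera axes: x right, y down, z forward; pixel columns grow to the right and rows downward; lengths in m; the calibration is good to about 2 mm. A picture is of the moment at which its call begins. camera_info takes no time and is no camera call.
- order.close_job(): hands the job in; it is judged then, once.
The state is a dict: "time": time; "joint_pos": joint angles; "qvel": joint speeds; "effort": joint torques, N m; "tcp_pos": TCP position; "orientation": TCP orientation; "wrist_force": force on the tool from outside, world axes, zero at the start; "moment": the same for the moment, N m; "width": opening from 0.0 (shut) to 1.0 (fully open); "gripper_force": force on a finger pad.
Only numpy, scipy, OpenCV 4.12 (cv2) and the standard library are available. Lean on these libraries where they do the work, as an engineer would, in place of code of your own. Each camera call takes 0.05 s, during which the arm holds its last target. There are 200 camera calls.

## Task

Finish tapping the hole in the clamped nut blank: turn the tap wrench clockwise (seen from above), about half a turn at a time, and whenever the chips jam the tap back it off about a quarter turn to break them before you go on, until the tap's stop collar sits on the blank. Feel for the jam and never force the tap when it binds, or it snaps; leave the wrench on the tap and do not disturb the things lying round the fixture.

Things in the scene. Friction and masses are not known exactly. Their poses are not given: they have to be found in the camera images.
- wrench_mid (a point): Middle of the steel tap wrench, a level bar 148 mm long turning about the vertical tap. Centre block 46 x 22 x 18 mm high; from it a round arm runs out each way, 10 mm thick, the knurled end (48 to 74 mm out) 13 mm thick. The point is on the tap's axis at half the bar's height; x along the bar, z up. Under the arms it is free for 40 mm, down to the clamps; under the block is a 12 mm shank.
- hole_mouth (a point): Centre of the hole in the top of the aluminium nut blank (50 x 50 mm, top 52 mm above the bench; wrench_mid starts 55 mm higher). Two steel straps with hex bolts (tops 68 mm above the bench) hold it from +x and -x on a steel base plate 150 mm (x) by 84 mm, fixed to the bench. z up. At the start the wrench bar lies along x.
- collar (a point): Centre of the underside of the stop collar, a steel ring 32 mm across and 10 mm high round the tap; 3.7 mm above the blank at the start, on it when the tap is home. It sinks 4 mm a turn with tap and wrench. The chips jam the tap twice: first between 2.3 and 3.5 rad, then between 3.7 and 4.9 rad, different each time.
- tap (a joint): Angle in rad that the tap has been turned in, clockwise from above; 0 at the start, 5.8 with the collar on the blank (hard stop). Turning takes about 0.12 N m either way and it stays where it is left. A jam stops it dead going forward, until it has been turned back 1.4 rad from there: a quarter turn (1.57) is enough, more does no harm (back stop at -0.3).
- wrench (a joint): Elastic twist in rad of the wrench bar against the tap, positive when the bar is ahead clockwise; 1.5 N m per rad: about 0.08 while the tap turns freely, growing when the tap is jammed or home and the bar is still pushed. Beyond 0.4 either way (0.6 N m; 12 N at 50 mm from the axis) the tap snaps.
- tub: Grease tub with a screw lid, 70 mm across and 74 mm high, standing loose beyond the fixture; origin at the centre of its underside. A bystander.
- lever: Blue plastic tyre lever, 116 x 19 x 10 mm, lying loose to the left of the fixture; origin at the centre of its underside, x along it. A bystander.
- marker: Black marker pen, 134 mm long, 15 mm thick, lying loose to the right of the fixture; origin under its middle. A bystander.
Things that resemble listed ones, but are neither listed nor needed, are in the scene too. Leave any yellow look-alike of the part that bears wrench_mid alone.

How it is judged (in metres and radians):
At the end, for the whole second after the job is handed in: The tap has been turned in until its stop collar sits on the blank (joint tap over 5.65 of 5.8 rad, that is within 0.1 mm of seated), and is at rest and let go (value of joint tap above 5.65 rad and velocity of joint tap below 0.05 rad/s); the robot touches nothing.
It fails at once if the tap is forced until it snaps (twist over 0.4 rad either way) (value of joint wrench above 0.4 rad or value of joint wrench below -0.4 rad).
It fails at once if the tub, the tyre lever or the marker is moved more than 30 mm (distance of any of tub, lever, marker from where it was at the start of the episode above 0.03 m).
It also fails if it takes over 72 s, if anything falls off the work surface, if the arm or the gripper's body presses on something with over 40 N, if the wrist force passes 120 N, or if a joint passes its speed limit or range.

## Working session

There is one attempt and no reset: what is moved stays moved. The work goes in short steps, Python scripts to look and compute and a tool call to move; the robot and the scene stay as the last step left them, time stands still between calls to the robot, and variables do not carry over. Pictures are saved under pics/ and viewed, at most 10 in all, crops included, and the job is handed in when it is done.

Besides the shell and the picture viewer there is one more tool, called after ">>>" by a JSON object that holds its "api" and its "payload", one argument or row to a line. carry_out: Moves the arm, as the interface text tells. Its arguments: {"type":"object","properties":{"steps":{"type":"array"}},"required":["steps"]}

```bash
mkdir -p pics; ls; python3 - <<'E'
from workcell import readout,get_image,camera_info
import cv2
for n in("scene","top"):
    cv2.imwrite(f"pics/{n}0.png",get_image(n)); print(camera_info(n))
print(readout.read_state())
E
```

```text
pics
{'fovy': 46.03875077256475, 'cx': 247.3881489296429, 'cy': 188.62568423663222, 'rvec': array([ 0.95183943, -2.62227719,  0.90178164]), 'tvec': array([0.46238678, 0.30744735, 0.97392255])}
{'fovy': 46.62222783681975, 'cx': 262.97993854121614, 'cy': 186.5016527815643, 'rvec': array([ 2.20668145, -2.18277928,  0.08575149]), 'tvec': array([0.02141498, 0.57267996, 1.18497464])}
{'time': 0.1, 'joint_pos': array([-7.63004698e+01,  5.26080327e+00,  7.05746239e+01,  5.99675324e-04,
        1.04267385e+02, -3.24788257e+00]), 'qvel': array([-0.01451156, -0.13038216, -0.137696  ,  0.03570059,  0.05852517,
        0.10816457]), 'effort': array([ 3.06310212e-03, -4.60217714e+01, -4.19218540e+01,  6.22714765e-05,
        1.06407047e-02,  6.50011671e-06]), 'tcp_pos': array([ 0.17487639, -0.57382307,  0.30284635]), 'orientation': array([-1.79897386e+02, -6.40542515e-03,  1.69475543e+01]), 'wrist_force': array([ 0.09525799, -0.41354983,  0.15657044]), 'moment': array([ 0.01255719, -0.03000899,  0.00953964]), 'gripper_force': 0.0, 'width': 1.0026977749451007}
```

View pics/scene0.png

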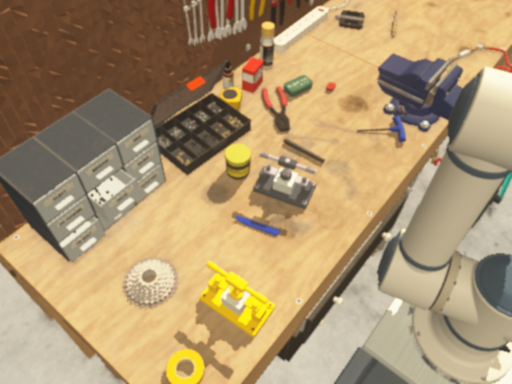

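View pics/top0.png

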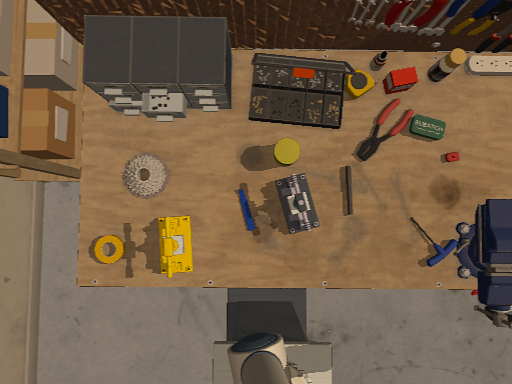

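The steel fixture is at scene (285,180) and top (297,203). The yellow look-alike fixture is at scene (237,300) and top (175,245). The tub is at top (287,151), the lever at (247,207) and the marker at (348,190). Candidates for the wrench are the grey bar at scene (287,162) and the yellow bar at (237,282), and I choose the grey one. I'll check it in a close crop.

```bash
cat > h.py <<'E'
import numpy as np,cv2
from workcell import readout,get_image,camera_info
def cam(n):
    c=camera_info(n);R=cv2.Rodrigues(c["rvec"])[0];f=192/np.tan(np.radians(c["fovy"]/2))
    return c,R,np.array([[f,0,c["cx"]],[0,f,c["cy"]],[0,0,1]])
def ray(n,px,z):
    c,R,K=cam(n);o=-R.T@c["tvec"];d=R.T@np.linalg.inv(K)@np.array([*px,1.])
    return o+d*(z-o[2])/d[2]
def proj(n,P):
    c,R,K=cam(n);return cv2.projectPoints(np.array(P,float).reshape(-1,1,3),c["rvec"],c["tvec"],K,None)[0][:,0]
E
python3 - <<'E'
from h import *
a=cv2.imread("pics/scene0.png")[140:220,235:335];b=cv2.imread("pics/top0.png")[160:240,250:350]
o=np.vstack([cv2.resize(i,None,fx=3.7,fy=3.7,interpolation=cv2.INTER_CUBIC) for i in (a,b)])
o=np.hstack([cv2.resize(i,(400,320),interpolation=cv2.INTER_CUBIC) for i in (a,b)])
cv2.imwrite("pics/crop0.png",o)
E
```

```text
(no output)
```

View pics/crop0.png

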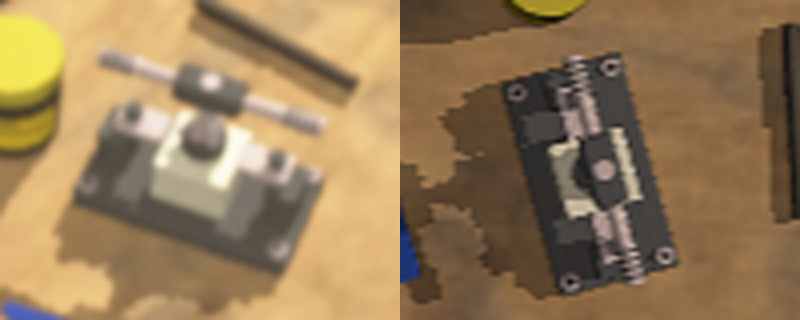

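The crop shows the steel wrench with a dark centre block, at scene about (287.5,161) and top about (301,202). Its arms end at top (293.5,175.5) and (308.2,229.5), and both views agree with the description.

```bash
python3 - <<'E'
from h import *
print(ray("top",(301.2,202.2),.118),ray("scene",(287.7,160.5),.118))
a,b=ray("top",(293.7,175),.112),ray("top",(308.3,230),.112);print(a,b,(a+b)/2,np.linalg.norm(a-b),np.degrees(np.arctan2(*(a-b)[1::-1])))
a,b=ray("scene",(235+101/4,140+55/4),.107),ray("scene",(235+322/4,140+126/4),.107);print(a,b,(a+b)/2,np.linalg.norm(a-b),np.degrees(np.arctan2(*(a-b)[1::-1])))
print("tub",ray("top",(287,151),.074),"lever",ray("top",(243,186),0.01),ray("top",(252,228),0.01),"marker",ray("top",(348,168),.015),ray("top",(348,213),.015))
print("plate",[ray("top",(250+x/4,160+y/4),.01)[:2] for x,y in((103,88),(213,55),(278,262),(160,295))])
E
```

```text
[ 0.52808781 -0.06603314  0.118     ] [ 0.52432138 -0.06090449  0.118     ]
[ 0.59596939 -0.04754764  0.112     ] [ 0.45958717 -0.08457923  0.112     ] [ 0.52777828 -0.06606343  0.112     ] 0.1413203768025358 15.191143749034516
[ 0.59572464 -0.04270175  0.107     ] [ 0.45614182 -0.0844812   0.107     ] [ 0.52593323 -0.06359148  0.107     ] 0.1457013651218304 16.663312168034185
tub [ 0.66167675 -0.03290927  0.074     ] lever [0.5737119  0.08186784 0.01      ] [0.46024776 0.05604094 0.01      ] marker [ 0.62573924 -0.20336872  0.015     ] [ 0.5034164  -0.20313101  0.015     ]
plate [array([ 0.58563594, -0.00709763]), array([ 0.60906507, -0.08195787]), array([ 0.46883421, -0.12667959]), array([ 0.44580002, -0.04684126])]
```

>>> {"api": "carry_out", "payload": {
  "steps": [
    {"hand": 0.06, "travel": [0.0147, 0.0212, 0.01], "angular": [0, 0, 7]},
    {"hand": 0.06, "travel": [0.0147, 0.0212, 0.01], "angular": [0, 0, 7]},
    {"hand": 0.06, "travel": [0.0147, 0.0212, 0.01], "angular": [0, 0, 7]},
    {"hand": 0.06, "travel": [0.0147, 0.0212, 0.01], "angular": [0, 0, 7]},
    {"hand": 0.06, "travel": [0.0147, 0.0212, 0], "angular": [0, 0, 7]},
    {"hand": 0.06, "travel": [0.0147, 0.0212, 0], "angular": [0, 0, 7]},
    {"hand": 0.06, "travel": [0.0147, 0.0212, 0], "angular": [0, 0, 7]},
    {"hand": 0.06, "travel": [0.0147, 0.0212, 0], "angular": [0, 0, 7]}
  ]
}}

```text
time: 0.77
tcp_pos: [0.293, -0.4032, 0.3434]
orientation: [-180.0, -0.0, 73.3]
wrist_force: [0.7, 0.9, -0.3]
width: 0.704
gripper_force: 0.0
```

>>> {"api": "carry_out", "payload": {
  "steps": [
    {"hand": 0.06, "travel": [0.0147, 0.0212, 0], "angular": [0, 0, 7]},
    {"hand": 0.06, "travel": [0.0147, 0.0212, 0], "angular": [0, 0, 7]},
    {"hand": 0.06, "travel": [0.0147, 0.0212, 0], "angular": [0, 0, 7]},
    {"hand": 0.06, "travel": [0.0147, 0.0212, 0], "angular": [0, 0, 7]},
    {"hand": 0.06, "travel": [0.0147, 0.0212, 0], "angular": [0, 0, 7]},
    {"hand": 0.06, "travel": [0.0147, 0.0212, 0], "angular": [0, 0, 7]},
    {"hand": 0.06, "travel": [0.0147, 0.0212, 0], "angular": [0, 0, 7]},
    {"hand": 0.06, "travel": [0.0147, 0.0212, 0], "angular": [0, 0, 7]}
  ]
}}

```text
time: 1.43
tcp_pos: [0.4106, -0.2336, 0.3434]
orientation: [-180.0, -0.0, 129.3]
wrist_force: [0.3, -0.8, 0.1]
width: 0.697
gripper_force: 0.0
```

>>> {"api": "carry_out", "payload": {
  "steps": [
    {"hand": 0.06, "travel": [0.0147, 0.0212, 0], "angular": [0, 0, 7]},
    {"hand": 0.06, "travel": [0.0147, 0.0212, 0], "angular": [0, 0, 7]},
    {"hand": 0.06, "travel": [0.0147, 0.0212, 0], "angular": [0, 0, 7]},
    {"hand": 0.06, "travel": [0.0147, 0.0212, 0], "angular": [0, 0, 7]},
    {"hand": 0.06, "travel": [0.0147, 0.0212, 0], "angular": [0, 0, 7]},
    {"hand": 0.06, "travel": [0.0147, 0.0212, 0], "angular": [0, 0, 7]},
    {"hand": 0.06, "travel": [0.0147, 0.0212, 0], "angular": [0, 0, 7]},
    {"hand": 0.06, "travel": [0.0147, 0.0212, 0], "angular": [0, 0, 7]}
  ]
}}

```text
time: 2.1
tcp_pos: [0.5282, -0.0639, 0.3433]
orientation: [180.0, -0.0, -174.7]
wrist_force: [0.5, -0.5, 0.1]
width: 0.707
gripper_force: 0.0
```

>>> {"api": "carry_out", "payload": {
  "steps": [
    {"hand": 0.06, "travel": [0, 0, 0], "angular": [0, 0, 5.5]},
    {"hand": 0.06, "travel": [0, 0, 0], "angular": [0, 0, 5]},
    {"hand": 0.06, "travel": [0, 0, 0], "angular": [0, 0, 0]}
  ]
}}

```text
time: 2.35
tcp_pos: [0.5279, -0.0646, 0.3431]
orientation: [180.0, -0.1, -164.3]
wrist_force: [0.5, 0.7, 0.5]
width: 0.701
gripper_force: 0.0
```

>>> {"api": "carry_out", "payload": {
  "steps": [
    {"hand": 0.06, "travel": [-0.001, 0, -0.03], "angular": [0, 0, 0]},
    {"hand": 0.06, "travel": [0, 0, -0.03], "angular": [0, 0, 0]},
    {"hand": 0.06, "travel": [0, 0, -0.03], "angular": [0, 0, 0]},
    {"hand": 0.06, "travel": [0, 0, -0.03], "angular": [0, 0, 0]},
    {"hand": 0.06, "travel": [0, 0, -0.03], "angular": [0, 0, 0]},
    {"hand": 0.06, "travel": [0, 0, -0.02], "angular": [0, 0, 0]},
    {"hand": 0.06, "travel": [0, 0, -0.013], "angular": [0, 0, 0]},
    {"hand": 0.06, "travel": [0, 0, 0], "angular": [0, 0, 0]}
  ]
}}

```text
time: 3.02
tcp_pos: [0.5252, -0.0651, 0.1571]
orientation: [179.8, -0.3, -164.7]
wrist_force: [-0.0, 0.4, 0.6]
width: 0.703
gripper_force: 0.0
```

```bash
python3 - <<'E'
from h import *
a=get_image("scene")[100:220,215:365];cv2.imwrite("pics/c1.png",cv2.resize(a,None,fx=5,fy=5,interpolation=cv2.INTER_CUBIC))
s=readout.read_state();print(s["tcp_pos"],s["orientation"],s["wrist_force"],s["moment"],s["joint_pos"])
E
```

```text
[ 0.52602653 -0.06524709  0.15965585] [ 1.79931597e+02 -1.44930463e-01 -1.64653960e+02] [ 0.08104972 -0.67717324  0.87889874] [ 0.02974525 -0.01474585  0.01783779] [-1.07472501e+01 -4.31878079e+00  9.47383521e+01 -2.31404232e-03
  8.97406736e+01 -1.16093190e+02]
```

View pics/c1.png

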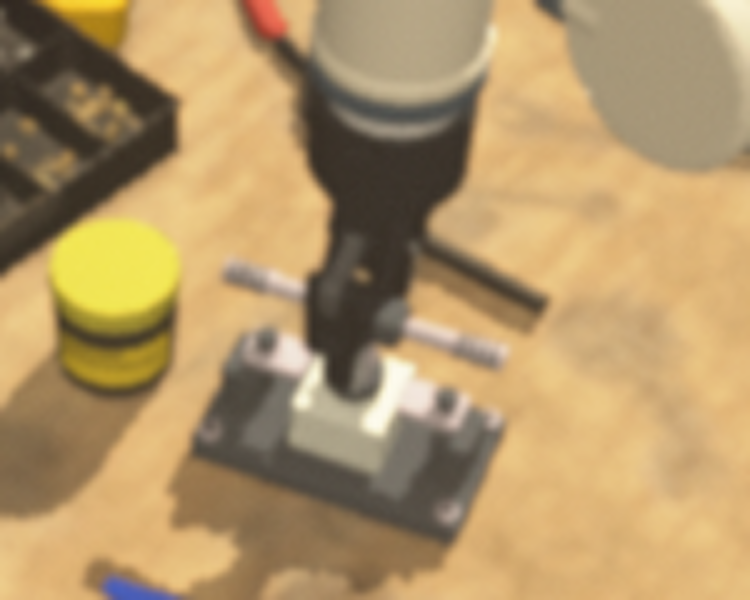

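The fingers straddle the centre block at crop (355,310), and the arms show on both sides. I'll close on it.

>>> {"api": "carry_out", "payload": {
  "steps": [
    {"hand": 0.027, "travel": [0, 0, 0], "angular": [0, 0, 0]},
    {"hand": 0.027, "travel": [0, 0, 0], "angular": [0, 0, 0]},
    {"hand": 0.027, "travel": [0, 0, 0], "angular": [0, 0, 0]},
    {"hand": 0.02, "travel": [0, 0, 0], "angular": [0, 0, 0]},
    {"hand": 0.02, "travel": [0, 0, 0], "angular": [0, 0, 0]},
    {"hand": 0.02, "travel": [0, 0, 0], "angular": [0, 0, 0]}
  ]
}}

```text
time: 3.57
tcp_pos: [0.5272, -0.064, 0.1632]
orientation: [179.9, 0.2, -164.5]
wrist_force: [-3.3, 5.5, 5.7]
width: 0.251
gripper_force: 52.2
```

```bash
cat > r.py <<'E'
from h import *
s=readout.read_state()
print("t",round(s["time"],2),"p",s["tcp_pos"].round(4),"rpy",s["orientation"].round(2),"F",s["wrist_force"].round(2),"M",s["moment"].round(3),"w",round(s["width"]*85.4,1),"g",round(s["gripper_force"],1),"j6",s["joint_pos"][5].round(1),"tau6",s["effort"][5].round(3))
E
python3 r.py
```

```text
t 3.57 p [ 0.5272 -0.064   0.1632] rpy [ 1.7993e+02  1.7000e-01 -1.6450e+02] F [-3.3   5.49  5.7 ] M [0.668 0.302 0.033] w 21.4 g 52.2 j6 -116.2 tau6 0.016
```

>>> {"api": "carry_out", "payload": {
  "steps": [
    {"hand": 0.02, "travel": [-0.0003, 0.001, 0.001], "angular": [0, 0, 0]},
    {"hand": 0.02, "travel": [0, 0, 0], "angular": [0, 0, 0]},
    {"hand": 0.02, "travel": [0, 0, 0], "angular": [0, 0, 0]}
  ]
}}

```text
time: 3.82
tcp_pos: [0.5271, -0.0638, 0.1632]
orientation: [-180.0, 0.2, -164.5]
wrist_force: [0.8, 4.2, 4.5]
width: 0.25
gripper_force: 52.6
```

```bash
python3 r.py
```

```text
t 3.82 p [ 0.5271 -0.0638  0.1632] rpy [-1.7998e+02  1.5000e-01 -1.6453e+02] F [0.77 4.18 4.45] M [ 0.39  -0.176 -0.055] w 21.3 g 52.6 j6 -116.1 tau6 0.023
```

>>> {"api": "carry_out", "payload": {
  "steps": [
    {"hand": 0.02, "travel": [0, 0.0005, 0.0005], "angular": [0, 0, -3]},
    {"hand": 0.02, "travel": [0, 0.0005, 0], "angular": [0, 0, -5]},
    {"hand": 0.02, "travel": [0, 0, 0], "angular": [0, 0, -5]},
    {"hand": 0.02, "travel": [0, 0, 0], "angular": [0, 0, -5]},
    {"hand": 0.02, "travel": [0, 0, 0], "angular": [0, 0, -5]}
  ]
}}

```text
time: 4.23
tcp_pos: [0.5269, -0.0636, 0.1631]
orientation: [-180.0, 0.1, 172.2]
wrist_force: [1.4, 0.5, 1.5]
width: 0.25
gripper_force: 52.2
```

```bash
python3 r.py
```

```text
t 4.23 p [ 0.5269 -0.0636  0.1631] rpy [-1.7995e+02  1.1000e-01  1.7219e+02] F [1.4  0.5  1.53] M [-0.108 -0.336  0.161] w 21.3 g 52.2 j6 -92.7 tau6 -1.248
```

>>> {"api": "carry_out", "payload": {
  "steps": [
    {"hand": 0.02, "travel": [0, 0, -0.0001], "angular": [0, 0, -6]},
    {"hand": 0.02, "travel": [0, 0, 0], "angular": [0, 0, -6]},
    {"hand": 0.02, "travel": [0, 0, -0.0001], "angular": [0, 0, -6]},
    {"hand": 0.02, "travel": [0, 0, 0], "angular": [0, 0, -6]},
    {"hand": 0.02, "travel": [0, 0, -0.0001], "angular": [0, 0, -6]},
    {"hand": 0.02, "travel": [0, 0, -0.0001], "angular": [0, 0, -6]},
    {"hand": 0.02, "travel": [0, 0, 0], "angular": [0, 0, -6]},
    {"hand": 0.02, "travel": [0, 0, -0.0001], "angular": [0, 0, -6]}
  ]
}}

```text
time: 4.9
tcp_pos: [0.5267, -0.0634, 0.1625]
orientation: [180.0, 0.1, 124.2]
wrist_force: [1.7, 0.6, 1.9]
width: 0.246
gripper_force: 52.3
```

```bash
python3 r.py
```

```text
t 4.9 p [ 0.5267 -0.0634  0.1625] rpy [1.7996e+02 7.0000e-02 1.2415e+02] F [1.69 0.6  1.88] M [0.082 0.02  0.084] w 21.0 g 52.3 j6 -44.7 tau6 -1.524
```

>>> {"api": "carry_out", "payload": {
  "steps": [
    {"hand": 0.02, "travel": [0, 0, -0.0001], "angular": [0, 0, -6]},
    {"hand": 0.02, "travel": [0, 0, 0], "angular": [0, 0, -6]},
    {"hand": 0.02, "travel": [0, 0, -0.0001], "angular": [0, 0, -6]},
    {"hand": 0.02, "travel": [0, 0, 0], "angular": [0, 0, -6]},
    {"hand": 0.02, "travel": [0, 0, -0.0001], "angular": [0, 0, -6]},
    {"hand": 0.02, "travel": [0, 0, -0.0001], "angular": [0, 0, -6]},
    {"hand": 0.02, "travel": [0, 0, 0], "angular": [0, 0, -6]},
    {"hand": 0.02, "travel": [0, 0, -0.0001], "angular": [0, 0, -6]}
  ]
}}

```text
time: 5.57
tcp_pos: [0.5267, -0.0632, 0.1619]
orientation: [179.9, -0.0, 76.2]
wrist_force: [1.2, 1.1, 3.1]
width: 0.244
gripper_force: 52.3
```

```bash
python3 r.py
```

```text
t 5.57 p [ 0.5267 -0.0632  0.1619] rpy [ 1.7994e+02 -2.0000e-02  7.6160e+01] F [1.24 1.15 3.1 ] M [0.406 0.069 0.16 ] w 20.8 g 52.3 j6 3.3 tau6 -1.523
```

>>> {"api": "carry_out", "payload": {
  "steps": [
    {"hand": 0.02, "travel": [0, 0, -0.0001], "angular": [0, 0, -5]},
    {"hand": 0.02, "travel": [0, 0, 0], "angular": [0, 0, -5]},
    {"hand": 0.02, "travel": [0, 0, -0.0001], "angular": [0, 0, -5]},
    {"hand": 0.02, "travel": [0, 0, -0.0001], "angular": [0, 0, -5]},
    {"hand": 0.02, "travel": [0, 0, 0], "angular": [0, 0, -4]}
  ]
}}

```text
time: 5.98
tcp_pos: [0.5268, -0.063, 0.1617]
orientation: [180.0, -0.1, 52.2]
wrist_force: [1.7, 2.3, 1.9]
width: 0.251
gripper_force: 52.3
```

```bash
python3 r.py
```

```text
t 5.98 p [ 0.5268 -0.063   0.1617] rpy [ 1.7996e+02 -6.0000e-02  5.2200e+01] F [1.73 2.28 1.89] M [ 0.484 -0.067  0.128] w 21.4 g 52.3 j6 27.3 tau6 -0.775
```

>>> {"api": "carry_out", "payload": {
  "steps": [
    {"hand": 0.02, "travel": [0, 0, -0.0001], "angular": [0, 0, -4]},
    {"hand": 0.02, "travel": [0, 0, 0], "angular": [0, 0, -4]},
    {"hand": 0.02, "travel": [0, 0, 0], "angular": [0, 0, -4]}
  ]
}}

```text
time: 6.23
tcp_pos: [0.5268, -0.063, 0.1616]
orientation: [180.0, -0.1, 40.3]
wrist_force: [1.6, 2.4, 2.8]
width: 0.244
gripper_force: 52.3
```

```bash
python3 r.py
```

```text
t 6.23 p [ 0.5268 -0.063   0.1616] rpy [ 1.7997e+02 -8.0000e-02  4.0260e+01] F [1.58 2.38 2.78] M [ 0.518 -0.156  0.183] w 20.8 g 52.3 j6 39.2 tau6 -0.973
```

>>> {"api": "carry_out", "payload": {
  "steps": [
    {"hand": 0.02, "travel": [0, 0, -0.0001], "angular": [0, 0, -4]},
    {"hand": 0.02, "travel": [0, 0, 0], "angular": [0, 0, -4]}
  ]
}}

```text
time: 6.4
tcp_pos: [0.5268, -0.063, 0.1615]
orientation: [180.0, -0.1, 32.3]
wrist_force: [1.4, 2.0, 2.7]
width: 0.25
gripper_force: 52.2
```

```bash
python3 r.py
```

```text
t 6.4 p [ 0.5268 -0.063   0.1615] rpy [ 1.7998e+02 -9.0000e-02  3.2260e+01] F [1.38 2.   2.73] M [ 0.577 -0.181  0.118] w 21.4 g 52.2 j6 47.2 tau6 -0.972
```

Free so far, with the bar turned 163°.

>>> {"api": "carry_out", "payload": {
  "steps": [
    {"hand": 0.02, "travel": [0, 0, -0.0001], "angular": [0, 0, -4]},
    {"hand": 0.02, "travel": [0, 0, 0], "angular": [0, 0, -4]},
    {"hand": 0.02, "travel": [0, 0, 0], "angular": [0, 0, -4]}
  ]
}}

```text
time: 6.65
tcp_pos: [0.5269, -0.0629, 0.1614]
orientation: [-180.0, -0.1, 20.3]
wrist_force: [2.8, 1.2, 2.1]
width: 0.245
gripper_force: 52.2
```

```bash
python3 r.py
```

```text
t 6.65 p [ 0.5269 -0.0629  0.1614] rpy [-1.800e+02 -1.000e-01  2.027e+01] F [2.79 1.16 2.15] M [ 0.599 -0.244  0.108] w 20.9 g 52.2 j6 59.2 tau6 -0.972
```

>>> {"api": "carry_out", "payload": {
  "steps": [
    {"hand": 0.02, "travel": [0, 0, -0.0001], "angular": [0, 0, -4]},
    {"hand": 0.02, "travel": [0, 0, 0], "angular": [0, 0, -4]},
    {"hand": 0.02, "travel": [0, 0, 0], "angular": [0, 0, -4]}
  ]
}}

```text
time: 6.9
tcp_pos: [0.527, -0.0629, 0.1612]
orientation: [-180.0, -0.1, 8.3]
wrist_force: [1.9, 1.5, 2.2]
width: 0.25
gripper_force: 52.2
```

```bash
python3 r.py
```

```text
t 6.9 p [ 0.527  -0.0629  0.1612] rpy [-1.7997e+02 -1.2000e-01  8.2600e+00] F [1.91 1.53 2.17] M [ 0.6   -0.391  0.126] w 21.3 g 52.2 j6 71.2 tau6 -0.967
```

>>> {"api": "carry_out", "payload": {
  "steps": [
    {"hand": 0.02, "travel": [0, 0, -0.0001], "angular": [0, 0, -4]},
    {"hand": 0.02, "travel": [0, 0, 0], "angular": [0, 0, -4]},
    {"hand": 0.02, "travel": [0, 0, 0], "angular": [0, 0, -4]}
  ]
}}

```text
time: 7.15
tcp_pos: [0.5271, -0.0629, 0.1612]
orientation: [-180.0, -0.1, -3.7]
wrist_force: [3.2, 1.4, 1.6]
width: 0.25
gripper_force: 52.2
```

```bash
python3 r.py
```

```text
t 7.15 p [ 0.5271 -0.0629  0.1612] rpy [-1.7995e+02 -1.2000e-01 -3.7200e+00] F [3.17 1.37 1.63] M [ 0.655 -0.424  0.356] w 21.4 g 52.2 j6 83.2 tau6 -0.776
```

Jammed, with about 0.36 N m and the tap at about 3.25 rad. I'm backing off about 108° of bar, which covers 90° of tap plus the wind-up.

>>> {"api": "carry_out", "payload": {
  "steps": [
    {"hand": 0.02, "travel": [0, 0, 0], "angular": [0, 0, 5]},
    {"hand": 0.02, "travel": [0, 0, 0.0001], "angular": [0, 0, 7]},
    {"hand": 0.02, "travel": [0, 0, 0], "angular": [0, 0, 7]},
    {"hand": 0.02, "travel": [0, 0, 0.0001], "angular": [0, 0, 7]},
    {"hand": 0.02, "travel": [0, 0, 0.0001], "angular": [0, 0, 7]},
    {"hand": 0.02, "travel": [0, 0, 0.0001], "angular": [0, 0, 7]},
    {"hand": 0.02, "travel": [0, 0, 0.0001], "angular": [0, 0, 7]},
    {"hand": 0.02, "travel": [0, 0, 0.0001], "angular": [0, 0, 7]}
  ]
}}

```text
time: 7.82
tcp_pos: [0.5268, -0.063, 0.1616]
orientation: [180.0, -0.1, 50.8]
wrist_force: [2.7, 1.3, 2.3]
width: 0.245
gripper_force: 52.1
```

>>> {"api": "carry_out", "payload": {
  "steps": [
    {"hand": 0.02, "travel": [0, 0, 0.0001], "angular": [0, 0, 7]},
    {"hand": 0.02, "travel": [0, 0, 0.0001], "angular": [0, 0, 7]},
    {"hand": 0.02, "travel": [0, 0, 0], "angular": [0, 0, 7]},
    {"hand": 0.02, "travel": [0, 0, 0.0001], "angular": [0, 0, 7]},
    {"hand": 0.02, "travel": [0, 0, 0.0001], "angular": [0, 0, 7]},
    {"hand": 0.02, "travel": [0, 0, 0], "angular": [0, 0, 7]},
    {"hand": 0.02, "travel": [0, 0, 0.0001], "angular": [0, 0, 7]},
    {"hand": 0.02, "travel": [0, 0, 0.0001], "angular": [0, 0, 6]}
  ]
}}

```text
time: 8.48
tcp_pos: [0.5267, -0.0633, 0.1622]
orientation: [180.0, 0.0, 105.8]
wrist_force: [1.0, 0.6, 2.0]
width: 0.249
gripper_force: 52.1
```

```bash
python3 r.py
```

```text
t 8.48 p [ 0.5267 -0.0633  0.1622] rpy [1.7995e+02 3.0000e-02 1.0577e+02] F [1.01 0.58 2.03] M [ 0.146 -0.026 -0.098] w 21.3 g 52.1 j6 -26.3 tau6 1.291
```

>>> {"api": "carry_out", "payload": {
  "steps": [
    {"hand": 0.02, "travel": [0, 0, 0], "angular": [0, 0, -6.5]},
    {"hand": 0.02, "travel": [0, 0, -0.0001], "angular": [0, 0, -6.5]},
    {"hand": 0.02, "travel": [0, 0, -0.0001], "angular": [0, 0, -6.5]},
    {"hand": 0.02, "travel": [0, 0, 0], "angular": [0, 0, -6.5]},
    {"hand": 0.02, "travel": [0, 0, -0.0001], "angular": [0, 0, -6.5]},
    {"hand": 0.02, "travel": [0, 0, -0.0001], "angular": [0, 0, -6.5]},
    {"hand": 0.02, "travel": [0, 0, -0.0001], "angular": [0, 0, -6.5]},
    {"hand": 0.02, "travel": [0, 0, 0], "angular": [0, 0, -6.5]}
  ]
}}

```text
time: 9.15
tcp_pos: [0.5268, -0.0631, 0.1617]
orientation: [180.0, -0.1, 53.1]
wrist_force: [1.6, 2.6, 1.8]
width: 0.243
gripper_force: 52.2
```

>>> {"api": "carry_out", "payload": {
  "steps": [
    {"hand": 0.02, "travel": [0, 0, 0], "angular": [0, 0, -6.5]},
    {"hand": 0.02, "travel": [0, 0, -0.0001], "angular": [0, 0, -6.5]},
    {"hand": 0.02, "travel": [0, 0, -0.0001], "angular": [0, 0, -6.5]},
    {"hand": 0.02, "travel": [0, 0, 0], "angular": [0, 0, -6.5]},
    {"hand": 0.02, "travel": [0, 0, -0.0001], "angular": [0, 0, -6.5]},
    {"hand": 0.02, "travel": [0, 0, -0.0001], "angular": [0, 0, -6.5]},
    {"hand": 0.02, "travel": [0, 0, -0.0001], "angular": [0, 0, -6.5]},
    {"hand": 0.02, "travel": [0, 0, 0], "angular": [0, 0, -6.5]}
  ]
}}

```text
time: 9.82
tcp_pos: [0.527, -0.0629, 0.1612]
orientation: [-180.0, -0.1, 1.1]
wrist_force: [3.2, 2.2, 0.2]
width: 0.248
gripper_force: 52.0
```

```bash
python3 r.py
```

```text
t 9.82 p [ 0.527  -0.0629  0.1612] rpy [-1.7996e+02 -1.1000e-01  1.1400e+00] F [3.23 2.2  0.15] M [ 0.648 -0.489  0.103] w 21.2 g 52.0 j6 78.3 tau6 -1.662
```

Next, 10° more to confirm the jam has cleared.

>>> {"api": "carry_out", "payload": {
  "steps": [
    {"hand": 0.02, "travel": [0, 0, -0.0001], "angular": [0, 0, -4]},
    {"hand": 0.02, "travel": [0, 0, 0], "angular": [0, 0, -4]},
    {"hand": 0.02, "travel": [0, 0, 0], "angular": [0, 0, -2]}
  ]
}}

```text
time: 10.07
tcp_pos: [0.5271, -0.0629, 0.161]
orientation: [-179.9, -0.1, -8.7]
wrist_force: [3.0, 2.1, 0.4]
width: 0.248
gripper_force: 52.0
```

```bash
python3 r.py
```

```text
t 10.07 p [ 0.5271 -0.0629  0.161 ] rpy [-1.7994e+02 -1.1000e-01 -8.7500e+00] F [2.96 2.09 0.44] M [ 0.646 -0.477  0.111] w 21.1 g 52.0 j6 88.2 tau6 0.044
```

>>> {"api": "carry_out", "payload": {
  "steps": [
    {"hand": 0.06, "travel": [0, 0, 0], "angular": [0, 0, 0]},
    {"hand": 0.06, "travel": [0, 0, 0], "angular": [0, 0, 0]},
    {"hand": 0.06, "travel": [0, 0, 0], "angular": [0, 0, 0]},
    {"hand": 0.06, "travel": [0, 0, 0], "angular": [0, 0, 0]},
    {"hand": 0.06, "travel": [0, 0, 0.02], "angular": [0, 0, 0]},
    {"hand": 0.06, "travel": [0, 0, 0.02], "angular": [0, 0, 0]},
    {"hand": 0.06, "travel": [0, 0, 0.02], "angular": [0, 0, 0]},
    {"hand": 0.06, "travel": [0, 0, 0], "angular": [0, 0, 0]}
  ]
}}

```text
time: 10.73
tcp_pos: [0.5276, -0.0635, 0.2255]
orientation: [180.0, -0.4, -8.5]
wrist_force: [0.9, -0.1, 0.9]
width: 0.703
gripper_force: 0.0
```

>>> {"api": "carry_out", "payload": {
  "steps": [
    {"hand": 0.06, "travel": [0, 0, 0], "angular": [0, 0, 7]},
    {"hand": 0.06, "travel": [0, 0, 0], "angular": [0, 0, 7]},
    {"hand": 0.06, "travel": [0, 0, 0], "angular": [0, 0, 7]},
    {"hand": 0.06, "travel": [0, 0, 0], "angular": [0, 0, 7]},
    {"hand": 0.06, "travel": [0, 0, 0], "angular": [0, 0, 7]},
    {"hand": 0.06, "travel": [0, 0, 0], "angular": [0, 0, 7]},
    {"hand": 0.06, "travel": [0, 0, 0], "angular": [0, 0, 7]},
    {"hand": 0.06, "travel": [0, 0, 0], "angular": [0, 0, 7]}
  ]
}}

```text
time: 11.4
tcp_pos: [0.5262, -0.0633, 0.2198]
orientation: [-180.0, 0.0, 47.8]
wrist_force: [-0.6, 0.3, 1.1]
width: 0.703
gripper_force: 0.0
```

>>> {"api": "carry_out", "payload": {
  "steps": [
    {"hand": 0.06, "travel": [0, 0, 0], "angular": [0, 0, 7]},
    {"hand": 0.06, "travel": [0, 0, 0], "angular": [0, 0, 7]},
    {"hand": 0.06, "travel": [0, 0, 0], "angular": [0, 0, 7]},
    {"hand": 0.06, "travel": [0, 0, 0], "angular": [0, 0, 7]},
    {"hand": 0.06, "travel": [0, 0, 0], "angular": [0, 0, 7]},
    {"hand": 0.06, "travel": [0, 0, 0], "angular": [0, 0, 7]},
    {"hand": 0.06, "travel": [0, 0, 0], "angular": [0, 0, 7]},
    {"hand": 0.06, "travel": [0, 0, 0], "angular": [0, 0, 7]}
  ]
}}

```text
time: 12.07
tcp_pos: [0.5262, -0.0633, 0.2198]
orientation: [-179.9, -0.0, 103.8]
wrist_force: [-0.0, -0.7, 0.1]
width: 0.704
gripper_force: 0.0
```

>>> {"api": "carry_out", "payload": {
  "steps": [
    {"hand": 0.06, "travel": [0, 0, 0], "angular": [0, 0, 7]},
    {"hand": 0.06, "travel": [0, 0, 0], "angular": [0, 0, 7]},
    {"hand": 0.06, "travel": [0, 0, 0], "angular": [0, 0, 7]},
    {"hand": 0.06, "travel": [0, 0, 0], "angular": [0, 0, 7]},
    {"hand": 0.06, "travel": [0, 0, 0], "angular": [0, 0, 7]},
    {"hand": 0.06, "travel": [0, 0, 0], "angular": [0, 0, 7]},
    {"hand": 0.06, "travel": [0, 0, 0], "angular": [0, 0, 7]},
    {"hand": 0.06, "travel": [0, 0, 0], "angular": [0, 0, 7]}
  ]
}}

```text
time: 12.73
tcp_pos: [0.5262, -0.0633, 0.2198]
orientation: [-180.0, -0.1, 159.8]
wrist_force: [0.9, -0.0, 0.4]
width: 0.705
gripper_force: 0.0
```

```bash
python3 r.py; python3 - <<'E'
from h import *
a=get_image("scene")[100:220,215:365];cv2.imwrite("pics/c2.png",cv2.resize(a,None,fx=5,fy=5,interpolation=cv2.INTER_CUBIC))
E
```

```text
t 12.73 p [ 0.5262 -0.0633  0.2198] rpy [-1.7998e+02 -6.0000e-02  1.5981e+02] F [ 0.88 -0.02  0.39] M [ 0.005 -0.048 -0.013] w 60.2 g 0.0 j6 -80.3 tau6 1.945
```

View pics/c2.png

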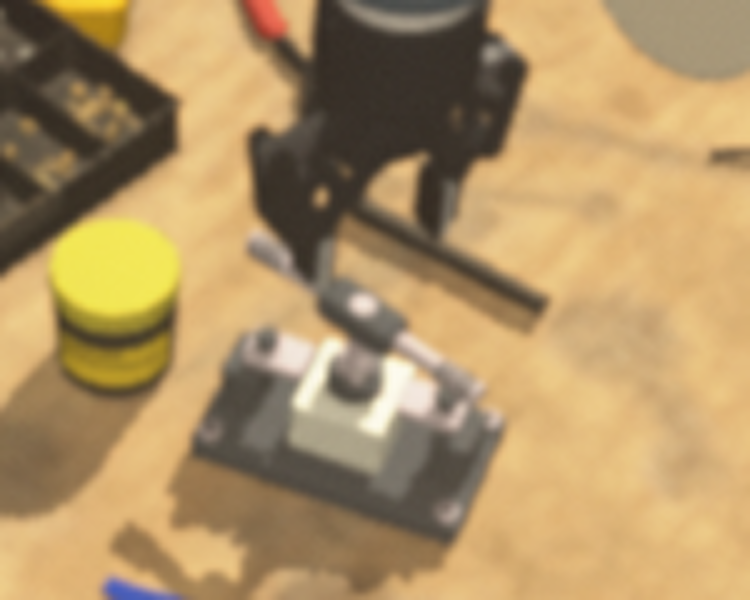

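The wrench stands on the tap at crop (360,305), turned clockwise as expected, and the bystanders are untouched. I'll line up and re-grip.

>>> {"api": "carry_out", "payload": {
  "steps": [
    {"hand": 0.06, "travel": [0, 0, 0], "angular": [0, 0, 7]},
    {"hand": 0.06, "travel": [0, 0, 0], "angular": [0, 0, 7]},
    {"hand": 0.06, "travel": [0, 0, -0.02], "angular": [0, 0, 0]},
    {"hand": 0.06, "travel": [0, 0, -0.02], "angular": [0, 0, 0]},
    {"hand": 0.06, "travel": [0, 0, -0.015], "angular": [0, 0, 0]},
    {"hand": 0.06, "travel": [0, 0, -0.004], "angular": [0, 0, 0]},
    {"hand": 0.06, "travel": [0, 0, 0], "angular": [0, 0, 0]}
  ]
}}

```text
time: 13.37
tcp_pos: [0.5255, -0.0631, 0.1596]
orientation: [180.0, -0.2, 173.4]
wrist_force: [-0.1, -0.2, 0.3]
width: 0.703
gripper_force: 0.0
```

>>> {"api": "carry_out", "payload": {
  "steps": [
    {"hand": 0.027, "travel": [0, 0, 0], "angular": [0, 0, 0]},
    {"hand": 0.027, "travel": [0, 0, 0], "angular": [0, 0, 0]},
    {"hand": 0.027, "travel": [0, 0, 0], "angular": [0, 0, 0]},
    {"hand": 0.02, "travel": [0, 0, 0], "angular": [0, 0, 0]},
    {"hand": 0.02, "travel": [0, 0, 0], "angular": [0, 0, 0]},
    {"hand": 0.02, "travel": [0, 0, 0], "angular": [0, 0, 0]}
  ]
}}

```text
time: 13.87
tcp_pos: [0.5269, -0.0632, 0.1632]
orientation: [-180.0, 0.1, 173.4]
wrist_force: [0.5, 0.8, 6.6]
width: 0.252
gripper_force: 52.4
```

```bash
python3 r.py
```

```text
t 13.87 p [ 0.5269 -0.0632  0.1632] rpy [-1.8000e+02  1.4000e-01  1.7345e+02] F [0.55 0.82 6.57] M [ 0.164  0.122 -0.04 ] w 21.5 g 52.4 j6 -94.0 tau6 0.032
```

>>> {"api": "carry_out", "payload": {
  "steps": [
    {"hand": 0.02, "travel": [0, 0, 0.001], "angular": [0, 0, -5]},
    {"hand": 0.02, "travel": [0, 0, 0.0005], "angular": [0, 0, -5]},
    {"hand": 0.02, "travel": [0, 0, 0], "angular": [0, 0, -5]},
    {"hand": 0.02, "travel": [0, 0, 0], "angular": [0, 0, -5]}
  ]
}}

```text
time: 14.2
tcp_pos: [0.5269, -0.0631, 0.1631]
orientation: [180.0, 0.1, 153.2]
wrist_force: [2.7, -0.2, -1.1]
width: 0.248
gripper_force: 52.6
```

```bash
python3 r.py
```

```text
t 14.2 p [ 0.5269 -0.0631  0.1631] rpy [1.7997e+02 7.0000e-02 1.5321e+02] F [ 2.68 -0.19 -1.06] M [ 0.029 -0.428  0.126] w 21.2 g 52.6 j6 -73.7 tau6 -1.254
```

>>> {"api": "carry_out", "payload": {
  "steps": [
    {"hand": 0.02, "travel": [0, 0, -0.0001], "angular": [0, 0, -4]},
    {"hand": 0.02, "travel": [0, 0, 0], "angular": [0, 0, -4]},
    {"hand": 0.02, "travel": [0, 0, 0], "angular": [0, 0, -4]}
  ]
}}

```text
time: 14.45
tcp_pos: [0.5269, -0.0631, 0.163]
orientation: [179.9, 0.1, 141.3]
wrist_force: [3.1, -0.8, -0.8]
width: 0.25
gripper_force: 52.5
```

```bash
python3 r.py
```

```text
t 14.45 p [ 0.5269 -0.0631  0.163 ] rpy [1.7995e+02 6.0000e-02 1.4126e+02] F [ 3.12 -0.79 -0.81] M [ 0.088 -0.502  0.171] w 21.4 g 52.5 j6 -61.8 tau6 -0.988
```

>>> {"api": "carry_out", "payload": {
  "steps": [
    {"hand": 0.02, "travel": [0, 0, -0.0001], "angular": [0, 0, -4]},
    {"hand": 0.02, "travel": [0, 0, 0], "angular": [0, 0, -4]},
    {"hand": 0.02, "travel": [0, 0, 0], "angular": [0, 0, -2]}
  ]
}}

```text
time: 14.7
tcp_pos: [0.5269, -0.0631, 0.1629]
orientation: [179.9, 0.1, 131.3]
wrist_force: [2.6, 1.0, -0.3]
width: 0.252
gripper_force: 52.6
```

```bash
python3 r.py
```

```text
t 14.7 p [ 0.5269 -0.0631  0.1629] rpy [1.7994e+02 5.0000e-02 1.3126e+02] F [ 2.58  0.99 -0.26] M [ 0.078 -0.565  0.174] w 21.5 g 52.6 j6 -51.8 tau6 0.037
```

>>> {"api": "carry_out", "payload": {
  "steps": [
    {"hand": 0.02, "travel": [0, 0, -0.0001], "angular": [0, 0, -4]},
    {"hand": 0.02, "travel": [0, 0, 0], "angular": [0, 0, -4]},
    {"hand": 0.02, "travel": [0, 0, 0], "angular": [0, 0, -4]}
  ]
}}

```text
time: 14.95
tcp_pos: [0.5269, -0.063, 0.1628]
orientation: [179.9, 0.0, 119.3]
wrist_force: [4.2, 0.3, -0.8]
width: 0.249
gripper_force: 52.6
```

```bash
python3 r.py
```

```text
t 14.95 p [ 0.5269 -0.063   0.1628] rpy [1.7992e+02 4.0000e-02 1.1927e+02] F [ 4.16  0.29 -0.82] M [ 0.032 -0.623  0.136] w 21.2 g 52.6 j6 -39.8 tau6 -0.979
```

>>> {"api": "carry_out", "payload": {
  "steps": [
    {"hand": 0.02, "travel": [0, 0, -0.0001], "angular": [0, 0, -4]},
    {"hand": 0.02, "travel": [0, 0, 0], "angular": [0, 0, -4]},
    {"hand": 0.02, "travel": [0, 0, 0], "angular": [0, 0, -4]}
  ]
}}

```text
time: 15.2
tcp_pos: [0.5269, -0.0631, 0.1626]
orientation: [179.9, 0.0, 107.3]
wrist_force: [3.9, -0.2, -2.3]
width: 0.245
gripper_force: 52.6
```

```bash
python3 r.py
```

```text
t 15.2 p [ 0.5269 -0.0631  0.1626] rpy [1.7991e+02 2.0000e-02 1.0727e+02] F [ 3.93 -0.21 -2.25] M [ 0.047 -0.622  0.13 ] w 20.9 g 52.6 j6 -27.8 tau6 -0.973
```

>>> {"api": "carry_out", "payload": {
  "steps": [
    {"hand": 0.02, "travel": [0, 0, -0.0003], "angular": [0, 0, -4]},
    {"hand": 0.02, "travel": [0, 0, 0], "angular": [0, 0, -4]},
    {"hand": 0.02, "travel": [0, 0, 0], "angular": [0, 0, -4]}
  ]
}}

```text
time: 15.45
tcp_pos: [0.527, -0.063, 0.1625]
orientation: [179.9, 0.0, 95.3]
wrist_force: [3.1, 0.9, -1.4]
width: 0.245
gripper_force: 52.7
```

```bash
python3 r.py
```

```text
t 15.45 p [ 0.527  -0.063   0.1625] rpy [1.799e+02 1.000e-02 9.527e+01] F [ 3.07  0.86 -1.4 ] M [ 0.    -0.569  0.128] w 20.9 g 52.7 j6 -15.8 tau6 -0.974
```

>>> {"api": "carry_out", "payload": {
  "steps": [
    {"hand": 0.02, "travel": [0, 0, -0.0003], "angular": [0, 0, -4]},
    {"hand": 0.02, "travel": [0, 0, 0], "angular": [0, 0, -4]},
    {"hand": 0.02, "travel": [0, 0, 0], "angular": [0, 0, -3]}
  ]
}}

```text
time: 15.7
tcp_pos: [0.527, -0.0631, 0.1624]
orientation: [179.9, -0.0, 84.3]
wrist_force: [1.9, 0.1, -0.1]
width: 0.251
gripper_force: 53.6
```

```bash
python3 r.py
```

```text
t 15.7 p [ 0.527  -0.0631  0.1624] rpy [ 1.7989e+02 -1.0000e-02  8.4270e+01] F [ 1.94  0.13 -0.1 ] M [ 0.035 -0.544  0.245] w 21.5 g 53.6 j6 -4.8 tau6 -0.371
```

>>> {"api": "carry_out", "payload": {
  "steps": [
    {"hand": 0.02, "travel": [0, 0, 0], "angular": [0, 0, -4]},
    {"hand": 0.02, "travel": [0, 0, 0], "angular": [0, 0, 0]}
  ]
}}

```text
time: 15.87
tcp_pos: [0.527, -0.0631, 0.1624]
orientation: [179.9, -0.0, 80.3]
wrist_force: [3.6, 1.1, -0.7]
width: 0.241
gripper_force: 54.0
```

```bash
python3 r.py
```

```text
t 15.87 p [ 0.527  -0.0631  0.1624] rpy [ 1.7989e+02 -1.0000e-02  8.0340e+01] F [ 3.57  1.14 -0.75] M [-0.007 -0.622  0.279] w 20.6 g 54.0 j6 -0.8 tau6 1.203
```

The second jam is confirmed at about 4.9 rad. Backing off 110° of bar.

>>> {"api": "carry_out", "payload": {
  "steps": [
    {"hand": 0.02, "travel": [0, 0, 0], "angular": [0, 0, 6]},
    {"hand": 0.02, "travel": [0, 0, 0.0001], "angular": [0, 0, 7]},
    {"hand": 0.02, "travel": [0, 0, 0], "angular": [0, 0, 7]},
    {"hand": 0.02, "travel": [0, 0, 0.0001], "angular": [0, 0, 7]},
    {"hand": 0.02, "travel": [0, 0, 0.0001], "angular": [0, 0, 7]},
    {"hand": 0.02, "travel": [0, 0, 0.0001], "angular": [0, 0, 7]},
    {"hand": 0.02, "travel": [0, 0, 0.0001], "angular": [0, 0, 7]},
    {"hand": 0.02, "travel": [0, 0, 0.0001], "angular": [0, 0, 7]}
  ]
}}

```text
time: 16.53
tcp_pos: [0.5269, -0.0631, 0.1628]
orientation: [179.9, 0.1, 135.9]
wrist_force: [2.7, -0.1, -0.3]
width: 0.245
gripper_force: 51.2
```

>>> {"api": "carry_out", "payload": {
  "steps": [
    {"hand": 0.02, "travel": [0, 0, 0.0001], "angular": [0, 0, 7]},
    {"hand": 0.02, "travel": [0, 0, 0.0001], "angular": [0, 0, 7]},
    {"hand": 0.02, "travel": [0, 0, 0], "angular": [0, 0, 7]},
    {"hand": 0.02, "travel": [0, 0, 0.0001], "angular": [0, 0, 7]},
    {"hand": 0.02, "travel": [0, 0, 0.0001], "angular": [0, 0, 7]},
    {"hand": 0.02, "travel": [0, 0, 0], "angular": [0, 0, 7]},
    {"hand": 0.02, "travel": [0, 0, 0.0001], "angular": [0, 0, 7]},
    {"hand": 0.02, "travel": [0, 0, 0.0001], "angular": [0, 0, 6]}
  ]
}}

```text
time: 17.2
tcp_pos: [0.5268, -0.0632, 0.1634]
orientation: [-180.0, 0.1, -169.1]
wrist_force: [3.3, -1.4, 0.7]
width: 0.247
gripper_force: 51.3
```

```bash
python3 r.py
```

```text
t 17.2 p [ 0.5268 -0.0632  0.1634] rpy [-1.7998e+02  7.0000e-02 -1.6910e+02] F [ 3.32 -1.42  0.65] M [ 0.041 -0.481 -0.175] w 21.1 g 51.3 j6 -111.4 tau6 1.295
```

Now at yaw 190.9. Turning forward 104°.

>>> {"api": "carry_out", "payload": {
  "steps": [
    {"hand": 0.02, "travel": [0, 0, 0], "angular": [0, 0, -6.5]},
    {"hand": 0.02, "travel": [0, 0, -0.0001], "angular": [0, 0, -6.5]},
    {"hand": 0.02, "travel": [0, 0, -0.0001], "angular": [0, 0, -6.5]},
    {"hand": 0.02, "travel": [0, 0, 0], "angular": [0, 0, -6.5]},
    {"hand": 0.02, "travel": [0, 0, -0.0001], "angular": [0, 0, -6.5]},
    {"hand": 0.02, "travel": [0, 0, -0.0001], "angular": [0, 0, -6.5]},
    {"hand": 0.02, "travel": [0, 0, -0.0001], "angular": [0, 0, -6.5]},
    {"hand": 0.02, "travel": [0, 0, 0], "angular": [0, 0, -6.5]}
  ]
}}

```text
time: 17.87
tcp_pos: [0.5269, -0.0631, 0.163]
orientation: [179.9, 0.1, 138.3]
wrist_force: [3.1, 0.3, -1.4]
width: 0.244
gripper_force: 53.5
```

>>> {"api": "carry_out", "payload": {
  "steps": [
    {"hand": 0.02, "travel": [0, 0, 0], "angular": [0, 0, -6.5]},
    {"hand": 0.02, "travel": [0, 0, -0.0001], "angular": [0, 0, -6.5]},
    {"hand": 0.02, "travel": [0, 0, -0.0001], "angular": [0, 0, -6.5]},
    {"hand": 0.02, "travel": [0, 0, 0], "angular": [0, 0, -6.5]},
    {"hand": 0.02, "travel": [0, 0, -0.0001], "angular": [0, 0, -6.5]},
    {"hand": 0.02, "travel": [0, 0, -0.0001], "angular": [0, 0, -6.5]},
    {"hand": 0.02, "travel": [0, 0, -0.0001], "angular": [0, 0, -6.5]},
    {"hand": 0.02, "travel": [0, 0, 0], "angular": [0, 0, -6.5]}
  ]
}}

```text
time: 18.53
tcp_pos: [0.5269, -0.0631, 0.1624]
orientation: [179.9, -0.0, 86.3]
wrist_force: [3.8, 0.9, -1.3]
width: 0.244
gripper_force: 53.4
```

```bash
python3 r.py
```

```text
t 18.53 p [ 0.5269 -0.0631  0.1624] rpy [ 1.799e+02 -1.000e-02  8.627e+01] F [ 3.83  0.92 -1.32] M [ 0.011 -0.774  0.189] w 20.8 g 53.4 j6 -6.8 tau6 -1.664
```

Next, 8° to check that it has cleared.

>>> {"api": "carry_out", "payload": {
  "steps": [
    {"hand": 0.02, "travel": [0, 0, -0.0001], "angular": [0, 0, -4]},
    {"hand": 0.02, "travel": [0, 0, 0], "angular": [0, 0, -4]}
  ]
}}

```text
time: 18.7
tcp_pos: [0.5269, -0.0631, 0.1623]
orientation: [179.9, -0.0, 78.4]
wrist_force: [3.8, -0.2, -1.5]
width: 0.247
gripper_force: 53.4
```

```bash
python3 r.py
```

```text
t 18.7 p [ 0.5269 -0.0631  0.1623] rpy [ 1.7991e+02 -2.0000e-02  7.8380e+01] F [ 3.84 -0.23 -1.52] M [-0.014 -0.72   0.115] w 21.1 g 53.4 j6 1.1 tau6 -0.882
```

>>> {"api": "carry_out", "payload": {
  "steps": [
    {"hand": 0.02, "travel": [0, 0, -0.0001], "angular": [0, 0, -6]},
    {"hand": 0.02, "travel": [0, 0, 0], "angular": [0, 0, -6]},
    {"hand": 0.02, "travel": [0, 0, -0.0001], "angular": [0, 0, -6]},
    {"hand": 0.02, "travel": [0, 0, -0.0001], "angular": [0, 0, -6]},
    {"hand": 0.02, "travel": [0, 0, 0], "angular": [0, 0, -6]},
    {"hand": 0.02, "travel": [0, 0, -0.0001], "angular": [0, 0, -6]}
  ]
}}

```text
time: 19.2
tcp_pos: [0.527, -0.0631, 0.1619]
orientation: [179.9, -0.1, 42.3]
wrist_force: [3.7, 1.0, -0.5]
width: 0.251
gripper_force: 53.5
```

```bash
python3 r.py
```

```text
t 19.2 p [ 0.527  -0.0631  0.1619] rpy [ 1.7993e+02 -7.0000e-02  4.2290e+01] F [ 3.7   0.97 -0.49] M [-0.003 -0.652  0.127] w 21.5 g 53.5 j6 37.2 tau6 -1.526
```

>>> {"api": "carry_out", "payload": {
  "steps": [
    {"hand": 0.02, "travel": [0, 0, -0.0001], "angular": [0, 0, -4]},
    {"hand": 0.02, "travel": [0, 0, 0], "angular": [0, 0, -4]},
    {"hand": 0.02, "travel": [0, 0, 0], "angular": [0, 0, -4]},
    {"hand": 0.02, "travel": [0, 0, 0], "angular": [0, 0, 0]}
  ]
}}

```text
time: 19.53
tcp_pos: [0.527, -0.0631, 0.1618]
orientation: [179.9, -0.1, 30.4]
wrist_force: [5.3, -0.2, -0.7]
width: 0.248
gripper_force: 54.9
```

```bash
for i in 1 ; do python3 r.py; done
```

```text
t 19.53 p [ 0.527  -0.0631  0.1618] rpy [ 1.7995e+02 -8.0000e-02  3.0440e+01] F [ 5.32 -0.19 -0.75] M [-0.062 -0.741  0.213] w 21.2 g 54.9 j6 49.0 tau6 1.279
```

>>> {"api": "carry_out", "payload": {
  "steps": [
    {"hand": 0.02, "travel": [0, 0, 0], "angular": [0, 0, -3]},
    {"hand": 0.02, "travel": [0, 0, 0], "angular": [0, 0, 0]}
  ]
}}

```text
time: 19.7
tcp_pos: [0.5269, -0.0632, 0.1619]
orientation: [179.9, -0.1, 27.6]
wrist_force: [6.3, 0.1, -1.2]
width: 0.25
gripper_force: 55.5
```

```bash
python3 r.py
```

```text
t 19.7 p [ 0.5269 -0.0632  0.1619] rpy [ 1.7995e+02 -8.0000e-02  2.7560e+01] F [ 6.3   0.09 -1.21] M [-0.052 -0.89   0.305] w 21.3 g 55.5 j6 51.9 tau6 0.974
```

The moment keeps rising with no further turn, so the tap is home. I'll relax the twist to near zero, then let go and rise.

>>> {"api": "carry_out", "payload": {
  "steps": [
    {"hand": 0.02, "travel": [0, 0, 0], "angular": [0, 0, 4]},
    {"hand": 0.02, "travel": [0, 0, 0], "angular": [0, 0, 4]},
    {"hand": 0.06, "travel": [0, 0, 0], "angular": [0, 0, 0]},
    {"hand": 0.06, "travel": [0, 0, 0], "angular": [0, 0, 0]},
    {"hand": 0.06, "travel": [0, 0, 0], "angular": [0, 0, 0]},
    {"hand": 0.06, "travel": [0, 0, 0], "angular": [0, 0, 0]},
    {"hand": 0.06, "travel": [0, 0, 0.02], "angular": [0, 0, 0]},
    {"hand": 0.06, "travel": [0, 0, 0.04], "angular": [0, 0, 0]}
  ]
}}

```text
time: 20.37
tcp_pos: [0.5241, -0.0628, 0.2162]
orientation: [-179.5, 0.5, 35.4]
wrist_force: [1.6, 0.2, -0.5]
width: 0.705
gripper_force: 0.0
```

>>> {"api": "carry_out", "payload": {
  "steps": [
    {"hand": 0.06, "travel": [0, 0, 0.04], "angular": [0, 0, 0]},
    {"hand": 0.06, "travel": [0, 0, 0.04], "angular": [0, 0, 0]},
    {"hand": 0.06, "travel": [0, 0, 0], "angular": [0, 0, 0]},
    {"hand": 0.06, "travel": [0, 0, 0], "angular": [0, 0, 0]},
    {"hand": 0.06, "travel": [0, 0, 0], "angular": [0, 0, 0]},
    {"hand": 0.06, "travel": [0, 0, 0], "angular": [0, 0, 0]}
  ]
}}

```text
time: 20.87
tcp_pos: [0.526, -0.0631, 0.2997]
orientation: [-179.9, 0.1, 35.4]
wrist_force: [-0.6, 1.0, -1.0]
width: 0.702
gripper_force: 0.0
```

```bash
python3 r.py; python3 - <<'E'
from h import *
a=get_image("scene")[130:220,215:335];cv2.imwrite("pics/c3.png",cv2.resize(a,None,fx=6,fy=6,interpolation=cv2.INTER_CUBIC))
E
```

```text
t 20.87 p [ 0.526  -0.0631  0.2997] rpy [-1.7986e+02  1.4000e-01  3.5440e+01] F [-0.61  0.96 -1.  ] M [-0.042 -0.052 -0.025] w 59.9 g 0.0 j6 44.0 tau6 0.0
```

View pics/c3.png

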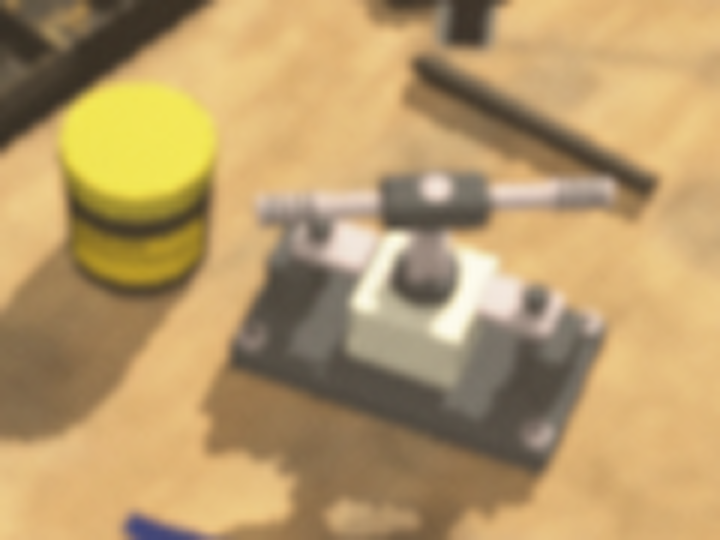

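The collar sits at crop (428,275) and the bar ends are at crop (258,208) and (612,190). I'll measure the bar's angle the same way as at the start.

```bash
python3 - <<'E'
from h import *
a,b=ray("scene",(215+258/6,130+208/6),.1035),ray("scene",(215+612/6,130+190/6),.1035);print(a,b,np.linalg.norm(a-b),np.degrees(np.arctan2(*(a-b)[1::-1])))
E
```

```text
[ 0.57911839 -0.0132202   0.1035    ] [ 0.47275486 -0.1161602   0.1035    ] 0.14801974105017354 44.0629123775202
```

The bar turned 16.7° → 44.1°, which is 332.6° or about 5.80 rad, so the tap is seated.

```bash
python3 -c "
from workcell import order
print(order.close_job())"
```

```text
the job is handed in; nothing more can be done
None
```

The tap is home: about 5.80 rad measured from the bar, collar on the blank. Both chip jams (about 3.25 and 4.9 rad) were felt and cleared without forcing the tap. The wrench is still on it and the job is handed in.

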